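Square a control module in the bench jig and close the keeper on it

ROBOT

A 6-joint arm with a two-finger parallel gripper is mounted at the origin on the work surface. World frame = base frame: x ahead of the robot, y to its left, z up, the work surface at z = 0. Lengths are in m, angles in rad, forces in N, time in s.
With the tool pointing down it reaches from about 0.35 to 0.975 m from the base axis. Payload 4.9 kg.
Tool frame: the origin (TCP) lies midway between the tips of the shut fingers; the grasp point (between the pads) lies 19 mm behind it; z points along the fingers, y is the direction in which the jaws open and shut (so a half turn about z gives the same grasp; the last joint's range is limited). The gripper opens to 85 mm and grips with 20 to 120 N. Pads are 22 mm wide; open, the fingers measure 114 mm over their backs; the gripper's body (76 mm by 85 mm) begins 54 mm behind the grasp point. The pads swing forward as they close: fully open they stand 13 mm farther back than shut.
Start: joints at [1.158, 0.053, 1.613, -0, 1.476, -0.119], TCP at [0.181, 0.598, 0.231] pointing down, gripper open.
Joint ranges: [-3.01, 3.01], [-1.01, 2.22], [0.06, 2.58], [-1.02, 4.17], [0.09, 2.62], [-3.14, 3.14]. Speed limits (rad/s): [2.57, 2.57, 3.14, 3.14, 3.14, 3.14].

INTERFACE

Orientations are given as a rotation vector (axis times angle).
In Python, from station import ctrl gives the robot as it stands.
- The arm moves only by the tool play_rows, never from a script. Its argument "motion" is a list that holds one entry, the list of rows, each a list of 7 numbers: the closure, from -1 (fully open) to 1 (shut), then the shift along the tool's x, y, z in cm, then the turn, a rotation vector about the tool's x, y, z in degrees. A call has 1 to 20 rows; each row is the pose to reach, as a shift and turn from the pose measured when the call began, along the tool's axes at that moment; what a row does not reach only later rows make up. A row lasts 1/8 s, in which the tool goes at most 62.5 mm and 10.7 degrees, less where a joint would pass 70% of its speed; a pose out of reach is approached as far as the arm can. A call with a gripper value outside its range is refused whole. The fingers move at their own pace and stop on an object; "newtons" is the grip in N (left out, the last holds). Time passes only in rows, so rows that repeat a pose let the fingers close. It gives the time, the measured TCP pose, the force and the opening at its end, in the units of the state.
- ctrl.get_obs(): the state, without advancing time (a new reading comes with each control period).
- ctrl.get_image(name): name is "scene" or "top"; returns a dict with "color" (400x640x3 uint8, red, green, blue), "mtx" (3x3 intrinsics, pixels), "T" (4x4, takes a point from camera to world coordinates). Camera axes: x right, y up, looking along -z (the intrinsics and any distortion apply to the point x, -y, -z); pixel columns grow to the right and rows downward; lengths in m; the calibration is good to about 2 mm. A picture is of the moment at which its call begins. There is no depth.
- ctrl.finish_job(): hands the job in, once; it reports no verdict.
The state is a dict: "t": time; "q": joint angles; "dq": joint speeds; "effort": joint torques, N m; "tool_pos": TCP position; "tool_rot": TCP orientation; "contact_force": force on the tool from outside, world axes, zero at the start; "wrist_torque": the same for the moment, N m; "opening": finger opening in m.
Only numpy, scipy, OpenCV 4.12 (cv2) and the standard library are available. Lean on these libraries where they do the work, as an engineer would, in place of code of your own. Each camera call takes 0.05 s, during which the arm holds its last target.

TASK

On the repair bench, push the black control module along the bench top into the aluminium jig, so that it sits flush along the jig's long rail and up against its end stop, and push the steel keeper along the rail until it closes on the module's free end. Only push: the module must stay flat on the bench, never lifted or tipped, and the jar, the mug and the roll of tape stay where they are.

Things in the scene. Friction and masses are not known exactly. Their poses are not given: they have to be found in the camera images.
- jig: Aluminium L-shaped jig fixed to the bench, bars 25 mm high, no floor. Origin at bench level on the long rail's front face; x across the rail, away from the robot; y along it to the end stop; z up. Rail: y -230 to +140, x 0 to +30 mm. End stop: x -60 to +30, its face at y = +120. Module home: its origin at x -30, y +60 mm here, sides parallel. Yaw within 0.2 rad of the world's.
- module: Loose black plastic box, 60 mm (its x) by 120 (its y) by 45 high, 0.3 to 0.65 kg; flat grey panel, two white buttons and vent slots on top. Origin: centre of its underside; z up. Starts in front of the jig's long rail, askew by up to 0.35 rad; its +x side belongs against the long rail, its +y end against the end stop.
- keeper (a joint): Travel in m of the steel keeper that slides along the long rail towards the end stop (jig +y); range 0 to 0.20, starts at 0 to 0.05. At value q its jaw face lies at y = -0.170 + q m in the jig's frame: it meets the free end of a module that is home at 0.170. Slides stiffly (2 N) and stays where it is left.
- keeper_jaw (a point): Middle of the keeper's jaw face (towards the end stop), 18 mm above the bench, 26.5 in front of the rail's front face; axes as the jig's. The jaw block reaches 3 to 50 mm in front of the rail, 3 to 36 above the bench, 30 thick: its back face, to be pushed, is 30 mm behind in -y. On its bridge over the rail a black knob, 18 mm across, at +38.5 in x, -15 in y, top 56 above the bench.
- jar: Bystander: glass jar with a wooden lid, 60 mm across, 75 mm high, beside the work. Origin: centre of its underside.
- mug: Bystander: white mug, 72 mm across, 85 mm high, handle to its own +y, beside the work. Origin: centre of its underside.
- tape: Bystander: roll of red tape lying flat, 84 mm across, 30 mm high, behind the jig's long rail. Origin: centre of its underside.
Not all that is in view belongs to the job. There is more than one size of the module; the job needs the smaller.

How it is judged:
At the end, for the whole second after the job is handed in: The module lies flat and at rest on the bench, within 3 mm of touching both the long rail and the end stop and within 2 degrees of square to them; the keeper's jaw is closed on its free end (joint value within 4 mm of 0.170) (x of module in the frame of jig between -0.033 and -0.027 m and y of module in the frame of jig between 0.057 and 0.063 m and angle between the y axis of module and the y axis of jig, either way round below 0.035 rad and height (world z) of module below 0.003 m and angle between module's own z axis and vertical below 0.03 rad and value of joint keeper between 0.166 and 0.174 m and linear speed of module below 0.01 m/s).
It fails at once if the module is lifted off the bench or tipped (height (world z) of module above 0.008 m or angle between module's own z axis and vertical above 0.15 rad).
It fails at once if the jar is pushed away or knocked over (distance of jar from where it was at the start of the episode above 0.015 m or angle between jar's own z axis and vertical above 0.3 rad).
It fails at once if the mug is pushed away or knocked over (distance of mug from where it was at the start of the episode above 0.015 m or angle between mug's own z axis and vertical above 0.3 rad).
It fails at once if the roll of tape is pushed away or knocked over (distance of tape from where it was at the start of the episode above 0.015 m or angle between tape's own z axis and vertical above 0.3 rad).
It also fails if it takes over 58 s, if anything falls off the work surface, if the arm or the gripper's body presses on something with over 40 N, if the wrist force passes 120 N, or if a joint passes its speed limit or range.

## Working session

There is one attempt and no reset: what is moved stays moved. The work goes in short steps, Python scripts to look and compute and a tool call to move; the robot and the scene stay as the last step left them, time stands still between calls to the robot, and variables do not carry over. Pictures are saved under pics/ and viewed, and the job is handed in when it is done.

Besides the shell and the picture viewer there is one more tool, called after "Emit:" as name(argument=value, ...) on one line, values as JSON. play_rows: Moves the arm, as the interface text tells. Its arguments: {"type":"object","properties":{"motion":{"type":"array"},"newtons":{"type":"number"}},"required":["motion"]}

```bash
mkdir -p pics; ls; python3 - <<'E'
from station import ctrl
import cv2, numpy as np
o=ctrl.get_obs()
for k,v in o.items(): print(k,np.round(v,4))
for n in ("scene","top"):
    i=ctrl.get_image(n); cv2.imwrite(f"pics/{n}0.png",i["color"][:,:,::-1]); print(n,i["mtx"].tolist(),np.round(i["T"],4).tolist(),[k for k in i])
E
```

```text
pics
t 0.0
q [ 1.158   0.0534  1.6143 -0.      1.476  -0.119 ]
dq [ 0.0006  0.0001  0.0016 -0.0004  0.0023  0.0005]
effort [-2.00000e-04 -3.93688e+01 -3.70176e+01 -2.00000e-04  7.10000e-03
 -0.00000e+00]
tool_pos [0.1807 0.5976 0.2301]
tool_rot [-0.4597 -3.1072  0.0032]
contact_force [0.02   0.646  0.4276]
wrist_torque [ 0.044  -0.0351  0.0137]
opening 0.0856
scene [[432.7642405261, 0.0, 311.8147868206648], [0.0, 432.7642405261, 200.5128412488082], [0.0, 0.0, 1.0]] [[0.2083, -0.5017, 0.8396, 1.4646], [0.978, 0.1147, -0.1741, -0.1754], [-0.0089, 0.8574, 0.5146, 0.5896], [0.0, 0.0, 0.0, 1.0]] ['color', 'mtx', 'T']
top [[502.057317967461, 0.0, 322.8062055678348], [0.0, 502.057317967461, 207.7168126159256], [0.0, 0.0, 1.0]] [[0.0141, 0.9986, -0.0502, 0.5304], [-0.9999, 0.0138, -0.0069, 0.0157], [-0.0062, 0.0503, 0.9987, 1.4183], [0.0, 0.0, 0.0, 1.0]] ['color', 'mtx', 'T']
```

View pics/scene0.png

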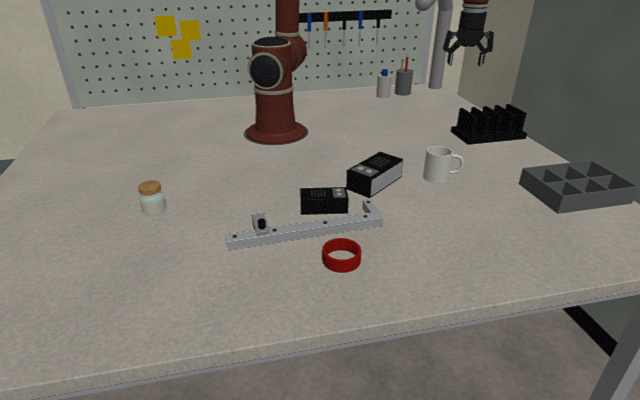

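View pics/top0.png

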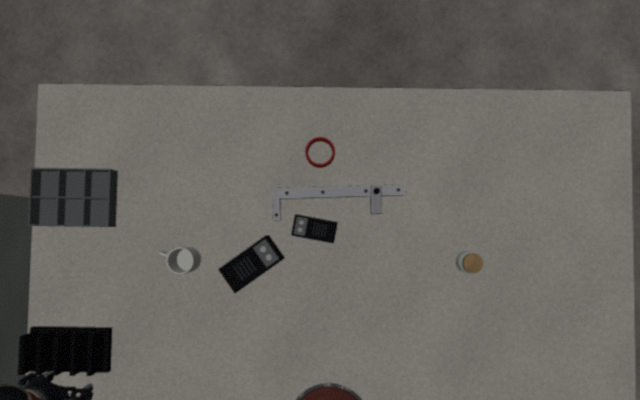

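```bash
cat > h.py <<'E'
import numpy as np, cv2
def ray(im,u,v):
    K=im["mtx"];T=im["T"]
    d=np.array([(u-K[0,2])/K[0,0],-(v-K[1,2])/K[1,1],-1.0])
    return T[:3,3],T[:3,:3]@d
def onz(im,u,v,z):
    o,d=ray(im,u,v); return o+d*(z-o[2])/d[2]
def pix(im,p):
    T=im["T"];K=im["mtx"]; c=T[:3,:3].T@(np.asarray(p,float)-T[:3,3])
    return np.array([K[0,0]*c[0]/-c[2]+K[0,2],K[1,1]*c[1]/c[2]+K[1,2]])
E
python3 - <<'E'
from station import ctrl
import cv2, numpy as np
from h import *
a=ctrl.get_image("top"); c=a["color"][170:300,210:410,::-1]
cv2.imwrite("pics/topz.png",cv2.resize(np.clip(c*1.5,0,255).astype(np.uint8),None,fx=4,fy=4,interpolation=cv2.INTER_CUBIC))
b=ctrl.get_image("scene"); c=b["color"][140:280,215:415,::-1]
cv2.imwrite("pics/scz.png",cv2.resize(c,None,fx=4,fy=4,interpolation=cv2.INTER_CUBIC))
for n,im in (("top",a),("scene",b)):
    m=(im["color"].max(2)<50).astype(np.uint8)
    k,l,s,ce=cv2.connectedComponentsWithStats(m)
    for i in range(1,k):
        if s[i,4]>100: print(n,s[i],ce[i].round(1))
im=a
g=im["color"].astype(int)
for p in [(277,187),(277,216),(340,190),(403,190),(300,200),(376,205),(350,260)]: print(p,g[p[1],p[0]])
E
```

```text
top [ 30 169  28  56 533] [ 35.6 195.4]
top [ 58 170  26  27 229] [ 63.9 180.9]
top [ 84 170  24  27 208] [ 89.5 180.8]
top [108 170   9  56 374] [112.2 197.7]
top [ 57 198   9  27 197] [ 60.9 211.1]
top [ 83 198   8  27 176] [ 86.6 211. ]
top [292 215  45  28 685] [317.8 229.1]
top [ 219  236   65   56 1371] [247.3 266. ]
top [   0  327  112   73 5723] [ 58.2 360.7]
scene [328  11  31  19 306] [343.1  16.4]
scene [363  10  29  18 279] [376.9  15. ]
scene [ 443   11   51   55 1203] [469.9  33.8]
scene [311  12  13  10 114] [317.3  16.8]
scene [254  36  34  10 234] [271.   41.1]
scene [250  55  30  32 743] [264.6  70.9]
scene [ 451  104   76   40 2265] [490.2 124.5]
scene [ 301  152  102   62 2097] [345.2 187.4]
scene [587 162  47  27 407] [607.9 176.5]
scene [565 167  21  13 142] [573.3 174. ]
scene [520 169  42  44 711] [540.6 190.5]
scene [543 169  20  13 134] [550.4 176.7]
scene [586 180  21  12 141] [593.5 186.5]
scene [562 182  20  13 130] [569.6 189.6]
scene [563 306  54  51 894] [592.  328.5]
(277, 187) [109 106 101]
(277, 216) [90 90 91]
(340, 190) [112 114 115]
(403, 190) [116 117 120]
(300, 200) [112 109 103]
(376, 205) [100  99 102]
(350, 260) [117 114 108]
```

View pics/topz.png

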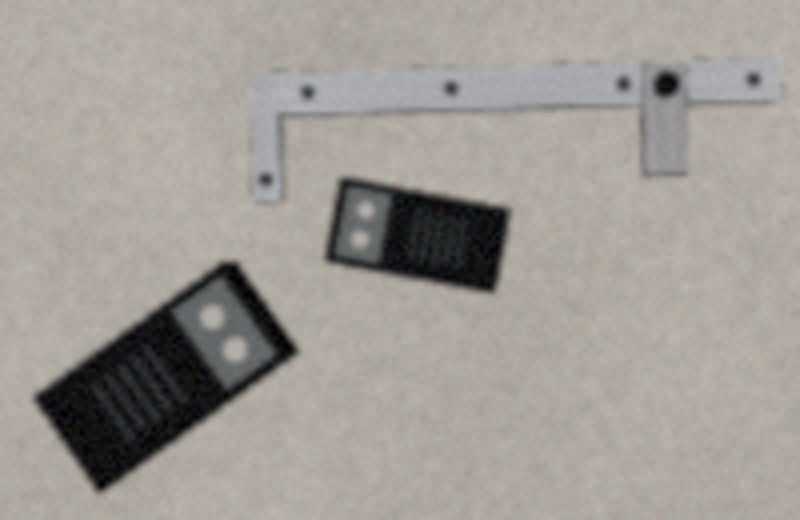

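View pics/scz.png

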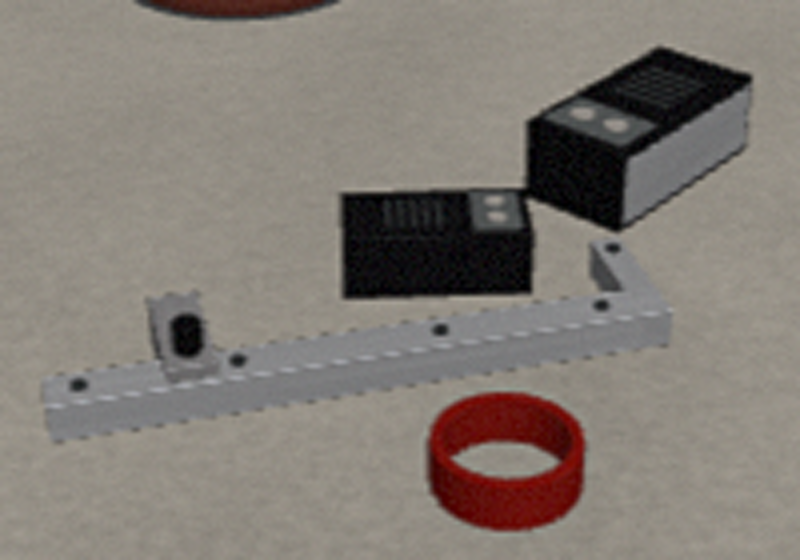

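```bash
cat > meas.py <<'E'
from station import ctrl
from h import *
def rail(im):
    g=cv2.GaussianBlur(im["color"].astype(np.float32),(0,0),1.0)
    f=g[:,:,2]-g[:,:,0]   # blueness: bench about -9, alu about +3
    # front edge of rail: subpixel crossing along columns
    P=[]
    for u in list(range(290,366))+list(range(386,398)):
        col=f[180:206,u]
        th=-3
        ii=np.where((col[:-1]>th)&(col[1:]<=th))[0]
        if len(ii):
            i=ii[-1] if len(ii)==1 else ii[0]
            P.append(onz(im,u,180+i+(col[i]-th)/(col[i]-col[i+1]),0.025)[:2])
    P=np.array(P,np.float32)
    vx,vy,x0,y0=cv2.fitLine(P,cv2.DIST_HUBER,0,.001,.001).ravel()
    d=np.array([vx,vy])*np.sign(vy)
    S=[]
    for v in range(201,216):
        row=f[v,270:292]; ii=np.where((row[:-1]>-3)&(row[1:]<=-3))[0]
        if len(ii):
            i=ii[-1]; S.append(onz(im,270+i+(row[i]+3)/(row[i]-row[i+1]),v,0.025)[:2])
    S=np.array(S)
    return d,np.array([x0,y0]),S,P
def module(im,box=(285,180,345,262)):
    u0,v0,u1,v1=box
    c=im["color"].astype(np.float32); g=c.max(2)
    sub=cv2.resize(g[v0:v1,u0:u1],None,fx=8,fy=8,interpolation=cv2.INTER_CUBIC)
    m=(sub<62).astype(np.uint8)
    k,l,s,ce=cv2.connectedComponentsWithStats(m)
    i=1+np.argmax(s[1:,4])
    cs,_=cv2.findContours((l==i).astype(np.uint8),cv2.RETR_EXTERNAL,cv2.CHAIN_APPROX_NONE)
    h=cv2.convexHull(cs[0])[:,0,:]
    w=np.array([onz(im,u0+(x-3.5)/8,v0+(y-3.5)/8,0.045)[:2] for x,y in h],np.float32)*1000
    (cx,cy),(a,b),ang=cv2.minAreaRect(w)
    B=cv2.boxPoints(((cx,cy),(a,b),ang))
    e1=B[1]-B[0]; e2=B[2]-B[1]; L=e1 if np.hypot(*e1)>np.hypot(*e2) else e2
    L=L*np.sign(L[1]); yaw=np.arctan2(-L[0],L[1])
    return np.array([cx,cy])/1000,yaw,(a,b)
E
python3 - <<'E'
from meas import *
im=ctrl.get_image("top")
d,p,S,P=rail(im)
print("rail dir",d,"yaw",np.arctan2(-d[0],d[1]),len(P))
n=np.array([d[1],-d[0]])  # jig +x
print("resid mm",np.round(np.std((P-p)@n)*1e3,2))
sy=np.median((S-p)@d); org=p+d*(sy-0.120)
print("stop pts",np.round((S-p)@d*1e3,1)); print("origin",org)
c,y,s=module(im); print("module",c,y,s,"injig",(c-org)@n,(c-org)@d)
np.savez("jig.npz",d=d,n=n,o=org)
# check predicted rail end
for q in [(0,-.23),(.03,-.23),(.03,.14),(-.06,.14),(-.06,.12),(0,.12)]:
    print(q,pix(im,np.r_[org+n*q[0]+d*q[1],.025]).round(1))
k=onz(im,210+(667-1.5)/4,170+(84-1.5)/4,.056)[:2]-org; print("knob jig",k@n,k@d,"q=",k@d+.015+.170)
r=im["color"].astype(int)
for nm,m,z in (("tape",(r[:,:,0]>r[:,:,1]+40)&(np.arange(400)[:,None]<200),.03),):
    vv,uu=np.where(m); print(nm,onz(im,(uu.min()+uu.max())/2,(vv.min()+vv.max())/2,z))
print("mug",onz(im,184,258,.085),"jar",onz(im,473,263,.075),"big",onz(im,252,263,.06))
E
```

```text
rail dir [-0.04350274  0.9990533 ] yaw 0.043516476 88
resid mm 0.28
stop pts [156.7 156.9 156.8 156.6 156.6 156.6 156.7 156.7 156.7 156.8 157.  157.
 156.7 156.3 156.1]
origin [0.62922792 0.02504547]
module [0.54270203 0.04854129] -0.17363366 (118.26326751708984, 58.63699722290039) injig -0.08542184288367295 0.027237693208011192
(0, -0.23) [405.7 194.9]
(0.03, -0.23) [405.3 184.2]
(0.03, 0.14) [272.5 188.2]
(-0.06, 0.14) [273.3 220.4]
(-0.06, 0.12) [280.5 220.2]
(0, 0.12) [279.9 198.7]
knob jig 0.0119231581305043 -0.14567508328148351 q= 0.039324916718516484
tape [0.75684139 0.03526192 0.03      ]
mug [0.45895548 0.39080317 0.085     ] jar [ 0.45630373 -0.37654806  0.075     ] big [0.44684298 0.21381431 0.06      ]
```

```bash
cat > plan.py <<'E'
from station import ctrl
import numpy as np, sys
from scipy.spatial.transform import Rotation as R
J=np.load("jig.npz"); d,n,o=J["d"],J["n"],J["o"]
def state(s=None):
    s=s or ctrl.get_obs(); r=R.from_rotvec(s["tool_rot"]); p=np.asarray(s["tool_pos"])
    y=r.as_matrix()[:,1]
    print("t %.2f tcp jig x %.4f y %.4f z %.4f | tool y rel jig %.3f rad | tilt %.4f | F %s open %.4f"%(s["t"],(p[:2]-o)@n,(p[:2]-o)@d,p[2],np.arctan2(-(y@np.r_[n,0]),y@np.r_[d,0]),np.arccos(-r.as_matrix()[2,2]),np.round([s["contact_force"][:2]@n,s["contact_force"][:2]@d,s["contact_force"][2]],1),s["opening"]))
    return p,r
def to(x,y,z,yaw=0):
    p,r=state()
    t=np.r_[o+n*x+d*y,z]
    Y=np.r_[d*np.cos(yaw)-n*np.sin(yaw),0]; Z=np.array([0,0,-1.]); X=np.cross(Y,Z)
    r2=R.from_matrix(np.c_[X,Y,Z])
    print("target",(x,y,z),"shift cm",np.round(r.inv().apply(t-p)*100,2),"turn deg",np.round((r.inv()*r2).as_rotvec(degrees=True),2))
E
python3 - <<'E'
from plan import *
to(-.155,.022,.2); to(-.155,.022,.012)
E
```

```text
t 0.25 tcp jig x -0.4230 y 0.5919 z 0.2307 | tool y rel jig -0.337 rad | tilt 0.0010 | F [-0.4 -0.4  0.2] open 0.0851
target (-0.155, 0.022, 0.2) shift cm [-44.15 -44.9    3.11] turn deg [ -0.05  -0.02 -19.32]
t 0.25 tcp jig x -0.4230 y 0.5919 z 0.2307 | tool y rel jig -0.337 rad | tilt 0.0010 | F [-0.4 -0.4  0.2] open 0.0851
target (-0.155, 0.022, 0.012) shift cm [-44.15 -44.89  21.91] turn deg [ -0.05  -0.02 -19.32]
```

Emit:
play_rows(motion=[[[-0.4,-2,-2,0,0,0,-1],[-0.4,-5,-5,0.5,0,0,-2],[-0.4,-8,-8,0.5,0,0,-4],[-0.4,-11,-11,1,0,0,-5],[-0.4,-14,-14,1,0,0,-6],[-0.4,-17,-17,1,0,0,-7.5],[-0.4,-20,-20,1.5,0,0,-9],[-0.4,-23,-23.5,1.5,0,0,-10],[-0.4,-26,-26.5,2,0,0,-11.5],[-0.4,-29,-29.5,2,0,0,-13],[-0.4,-32,-32.5,2,0,0,-14],[-0.4,-35,-35.5,2.5,0,0,-15],[-0.4,-38,-38.5,2.5,0,0,-17],[-0.4,-41,-41.5,3,0,0,-18],[-0.4,-43,-43.5,3,0,0,-19],[-0.4,-44.1,-44.9,3,0,0,-19.3],[-0.4,-44.1,-44.9,3,0,0,-19.3],[-0.4,-44.1,-44.9,3,0,0,-19.3]]])

```text
t: 2.5
tool_pos: [0.4727, 0.0409, 0.201]
tool_rot: [0.068, -3.14, 0.001]
contact_force: [-0.7, 0.0, -0.7]
opening: 0.0596
```

```bash
python3 - <<'E'
from plan import *
to(-.155,.022,.012)
im=ctrl.get_image("scene"); import cv2
cv2.imwrite("pics/s1.png",im["color"][:,:,::-1])
E
```

```text
t 2.50 tcp jig x -0.1557 y 0.0226 z 0.2010 | tool y rel jig -0.000 rad | tilt 0.0008 | F [-0.7  0.1 -0.7] open 0.0596
target (-0.155, 0.022, 0.012) shift cm [-0.09 -0.05 18.9 ] turn deg [-0.03 -0.04 -0.02]
```

View pics/s1.png

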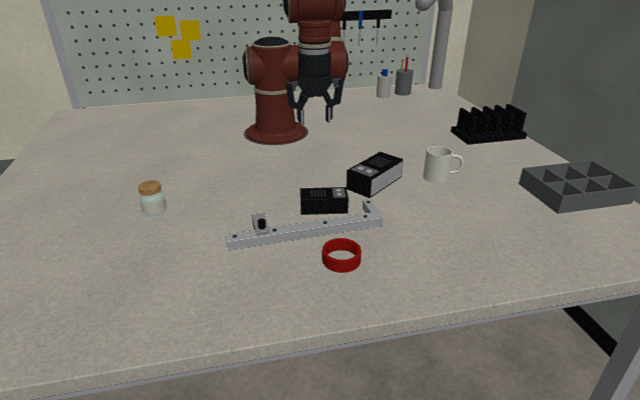

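The picture shows the open gripper at about (315,100), above and behind the small module at (325,200). The path down is clear, so I descend.

Emit:
play_rows(motion=[[[-0.4,0,0,3,0,0,0],[-0.4,0,0,7,0,0,0],[-0.4,0,0,11,0,0,0],[-0.4,0,0,15,0,0,0],[-0.4,0,0,17.5,0,0,0],[-0.4,0,0,18.7,0,0,0],[-0.4,0,0,18.7,0,0,0],[-0.4,0,0,18.7,0,0,0]]])

```text
t: 3.55
tool_pos: [0.4737, 0.0411, 0.0154]
tool_rot: [-0.069, 3.139, -0.001]
contact_force: [0.0, 0.3, 1.1]
opening: 0.0594
```

```bash
python3 - <<'E'
from plan import *
to(-.080,.022,.012)
im=ctrl.get_image("scene"); import cv2
cv2.imwrite("pics/s2.png",cv2.resize(im["color"][110:280,215:415,::-1],None,fx=3,fy=3))
E
```

```text
t 3.55 tcp jig x -0.1547 y 0.0228 z 0.0154 | tool y rel jig 0.001 rad | tilt 0.0022 | F [0.  0.3 1.1] open 0.0594
target (-0.08, 0.022, 0.012) shift cm [-7.47 -0.09  0.36] turn deg [-0.05  0.12  0.03]
```

View pics/s2.png

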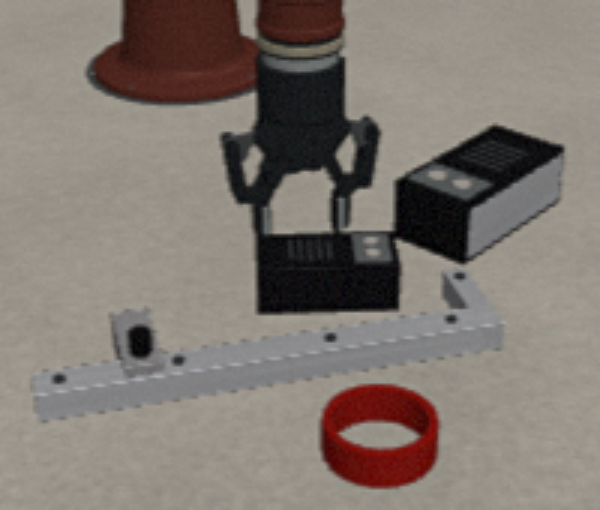

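The fingers stand behind the module at crop (265,215) and (340,215), clear of the big one. Next I push slowly towards the rail.

Emit:
play_rows(motion=[[[-0.4,-0.5,0,0,0,0,0],[-0.4,-1,0,0,0,0,0],[-0.4,-1.5,0,0,0,0,0],[-0.4,-2,0,0,0,0,0],[-0.4,-2.4,0,0,0,0,0],[-0.4,-2.8,0,0,0,0,0],[-0.4,-3.2,0,0,0,0,0],[-0.4,-3.6,0,0,0,0,0],[-0.4,-4,0,0,0,0,0],[-0.4,-4.3,0,0,0,0,0],[-0.4,-4.6,0,0,0,0,0],[-0.4,-4.9,0,0,0,0,0],[-0.4,-5.2,0,0,0,0,0],[-0.4,-5.2,0,0,0,0,0]]])

```text
t: 5.35
tool_pos: [0.5263, 0.0435, 0.0157]
tool_rot: [-0.069, 3.137, -0.001]
contact_force: [-1.0, 0.1, -0.9]
opening: 0.0601
```

```bash
cat > snap.py <<'E'
import sys
from plan import *
import cv2
state()
k=sys.argv[1]
im=ctrl.get_image("scene"); a=cv2.resize(im["color"][110:270,215:415,::-1],None,fx=2,fy=2,interpolation=cv2.INTER_CUBIC)
im=ctrl.get_image("top"); b=cv2.resize(np.clip(im["color"][170:300,250:410,::-1]*1.5,0,255).astype(np.uint8),None,fx=2.4,fy=2.4,interpolation=cv2.INTER_CUBIC)
w=np.zeros((320,400+b.shape[1],3),np.uint8); w[:,:400]=a; w[:b.shape[0],400:]=b
cv2.imwrite(f"pics/{k}.png",w)
E
python3 snap.py s3
```

```text
t 5.35 tcp jig x -0.1020 y 0.0229 z 0.0157 | tool y rel jig 0.001 rad | tilt 0.0035 | F [-1.   0.2 -0.9] open 0.0601
```

View pics/s3.png

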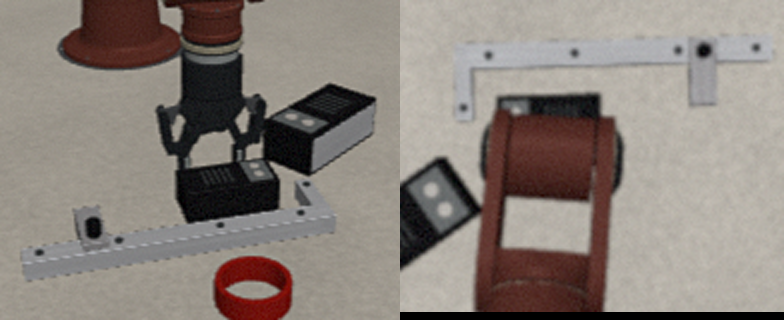

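The module has turned parallel to the rail, with its front edge at crop row 95 and the rail face at row 68, a gap of about 30 mm. I keep pushing.

Emit:
play_rows(motion=[[[-0.4,-0.3,0,0,0,0,0],[-0.4,-0.6,0,0,0,0,0],[-0.4,-0.9,0,0,0,0,0],[-0.4,-1.2,0,0,0,0,0],[-0.4,-1.5,0,0,0,0,0],[-0.4,-1.8,0,0,0,0,0],[-0.4,-2.1,0,0,0,0,0],[-0.4,-2.4,0,0,0,0,0],[-0.4,-2.6,0,0,0,0,0],[-0.4,-2.6,0,0,0,0,0]]])

```text
t: 6.7
tool_pos: [0.5527, 0.0446, 0.0159]
tool_rot: [-0.069, 3.136, -0.001]
contact_force: [-1.5, 0.6, -1.2]
opening: 0.0597
```

```bash
python3 snap.py s4
```

```text
t 6.70 tcp jig x -0.0756 y 0.0228 z 0.0159 | tool y rel jig 0.000 rad | tilt 0.0046 | F [-1.5  0.6 -1.2] open 0.0597
```

View pics/s4.png

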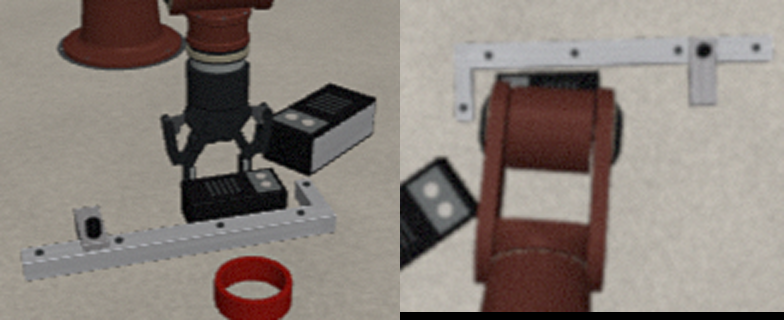

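The gap left is about 4 to 5 px of crop, roughly 5 mm. I creep on while watching the force.

Emit:
play_rows(motion=[[[-0.4,-0.1,0,0,0,0,0],[-0.4,-0.2,0,0,0,0,0],[-0.4,-0.3,0,0,0,0,0],[-0.4,-0.4,0,0,0,0,0],[-0.4,-0.4,0,0,0,0,0]]])

```text
t: 7.42
tool_pos: [0.5569, 0.0447, 0.016]
tool_rot: [-0.069, 3.136, -0.001]
contact_force: [-1.9, -0.1, -0.7]
opening: 0.0598
```

Emit:
play_rows(motion=[[[-0.4,-0.1,0,0,0,0,0],[-0.4,-0.2,0,0,0,0,0],[-0.4,-0.2,0,0,0,0,0]]])

```text
t: 7.8
tool_pos: [0.5591, 0.0448, 0.016]
tool_rot: [-0.069, 3.135, -0.001]
contact_force: [-2.7, 0.1, -1.2]
opening: 0.0597
```

Emit:
play_rows(motion=[[[-0.4,-0.1,0,0,0,0,0],[-0.4,-0.2,0,0,0,0,0],[-0.4,-0.2,0,0,0,0,0]]])

```text
t: 8.18
tool_pos: [0.5591, 0.0449, 0.016]
tool_rot: [0.069, -3.141, 0.001]
contact_force: [-11.3, -1.3, 6.8]
opening: 0.0598
```

```bash
python3 snap.py s5
```

```text
t 8.18 tcp jig x -0.0692 y 0.0229 z 0.0160 | tool y rel jig 0.001 rad | tilt 0.0009 | F [-11.3  -0.8   6.8] open 0.0598
```

View pics/s5.png

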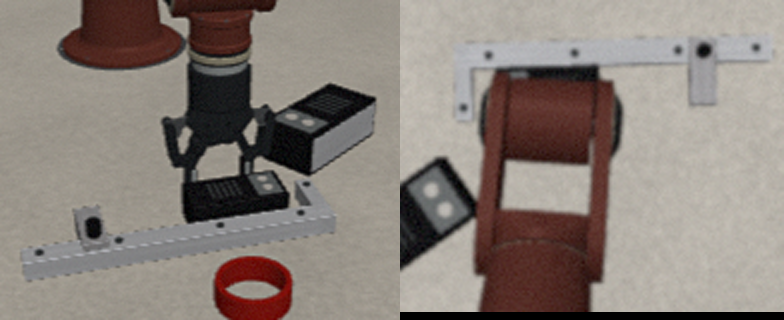

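Contact with the rail: 11 N and the finger stopped at jig x = -0.0692. Now I back off, lift and close the fingers.

Emit:
play_rows(motion=[[[-0.4,0.5,0,0,0,0,0],[-0.4,1.5,0,0,0,0,0],[-0.4,2.5,0,0,0,0,0],[-0.4,3.5,0,-1,0,0,0],[-0.4,4,0,-4,0,0,0],[0,4,0,-8,0,0,0],[1,4,0,-12,0,0,0],[1,4,0,-14,0,0,0],[1,4,0,-14,0,0,0]]])

```text
t: 9.4
tool_pos: [0.52, 0.0432, 0.1575]
tool_rot: [-0.069, 3.137, -0.002]
contact_force: [0.0, 0.1, -0.2]
opening: -0.0
```

```bash
python3 - <<'E'
from plan import *
to(-.030,-.21,.156); to(-.03,-.21,.014)
E
```

```text
t 9.40 tcp jig x -0.1084 y 0.0229 z 0.1575 | tool y rel jig 0.000 rad | tilt 0.0036 | F [ 0.   0.1 -0.2] open -0.0000
target (-0.03, -0.21, 0.156) shift cm [ -7.83 -23.29   0.2 ] turn deg [-0.07  0.2   0.02]
t 9.40 tcp jig x -0.1084 y 0.0229 z 0.1575 | tool y rel jig 0.000 rad | tilt 0.0036 | F [ 0.   0.1 -0.2] open -0.0000
target (-0.03, -0.21, 0.014) shift cm [ -7.78 -23.27  14.4 ] turn deg [-0.07  0.2   0.02]
```

Emit:
play_rows(motion=[[[1,-1,-3,0,0,0,0],[1,-2,-7,0,0,0,0],[1,-4,-11,0,0,0,0],[1,-5,-15,0,0,0,0],[1,-7,-19,0,0,0,0],[1,-8,-22,0,0,0,0],[1,-8,-23.3,0.5,0,0,0],[1,-8,-23.3,3,0,0,0],[1,-8,-23.3,7,0,0,0],[1,-8,-23.3,11,0,0,0],[1,-8,-23.3,13.5,0,0,0],[1,-8,-23.3,14.2,0,0,0],[1,-8,-23.3,14.2,0,0,0]]])

```text
t: 11.02
tool_pos: [0.6099, -0.1856, 0.0153]
tool_rot: [-0.07, 3.139, -0.001]
contact_force: [-0.1, -1.4, 0.3]
opening: -0.0
```

```bash
python3 snap.py s6; python3 - <<'E'
from meas import *
J=np.load("jig.npz")
im=ctrl.get_image("top"); c,y,s=module(im); print((c-J["o"])@J["n"],(c-J["o"])@J["d"],y-.0435,s)
E
```

```text
t 11.03 tcp jig x -0.0284 y -0.2096 z 0.0153 | tool y rel jig 0.001 rad | tilt 0.0021 | F [-0.2 -1.4  0.3] open -0.0000
-0.029276474155284938 0.03291694429636612 -0.002712138 (58.83263397216797, 118.38648986816406)
```

View pics/s6.png

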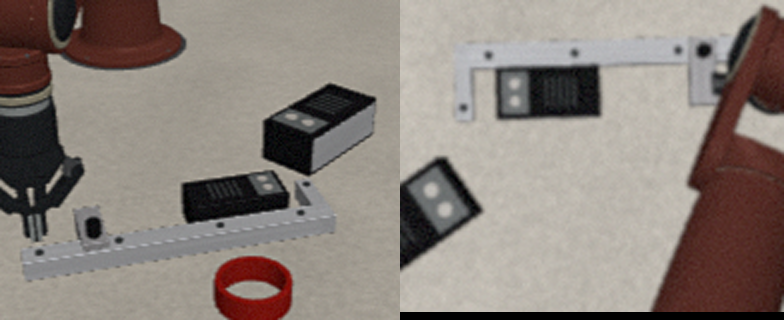

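The module sits along the rail at jig (-0.029, 0.033), yaw -0.003. The fingers are behind the keeper, at crop (35,235). Now I push the keeper.

Emit:
play_rows(motion=[[[1,0,1,0,0,0,0],[1,0,2,0,0,0,0],[1,0,2.6,0,0,0,0],[1,0,3.2,0,0,0,0],[1,0,3.8,0,0,0,0],[1,0,4.4,0,0,0,0],[1,0,5,0,0,0,0],[1,0,5.7,0,0,0,0],[1,0,6.4,0,0,0,0],[1,0,7.1,0,0,0,0],[1,0,7.8,0,0,0,0],[1,0,8.5,0,0,0,0],[1,0,9.2,0,0,0,0],[1,0,9.9,0,0,0,0],[1,0,10.5,0,0,0,0],[1,0,11,0,0,0,0],[1,0,11,0,0,0,0]]])

```text
t: 13.3
tool_pos: [0.6067, -0.0758, 0.0173]
tool_rot: [-0.07, 3.135, -0.002]
contact_force: [-0.2, 0.2, -0.2]
opening: -0.0001
```

```bash
python3 snap.py s7
```

```text
t 13.30 tcp jig x -0.0269 y -0.0998 z 0.0173 | tool y rel jig 0.001 rad | tilt 0.0058 | F [-0.2  0.2 -0.2] open -0.0001
```

View pics/s7.png

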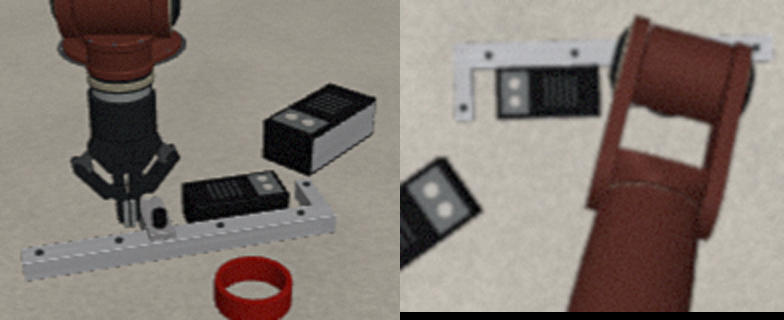

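The keeper (knob at crop (160,217)) moves ahead of the fingers. I carry on until it takes the module along.

Emit:
play_rows(motion=[[[1,0,0.5,0,0,0,0],[1,0,1,0,0,0,0],[1,0,1.5,0,0,0,0],[1,0,1.9,0,0,0,0],[1,0,2.2,0,0,0,0],[1,0,2.5,0,0,0,0],[1,0,2.8,0,0,0,0],[1,0,3.1,0,0,0,0],[1,0,3.4,0,0,0,0],[1,0,3.7,0,0,0,0],[1,0,4,0,0,0,0],[1,0,4.3,0,0,0,0],[1,0,4.6,0,0,0,0],[1,0,4.9,0,0,0,0],[1,0,5,0,0,0,0],[1,0,5,0,0,0,0]]])

```text
t: 15.4
tool_pos: [0.6044, -0.0275, 0.0171]
tool_rot: [-0.069, 3.135, -0.006]
contact_force: [0.1, -5.7, 0.7]
opening: -0.0
```

```bash
python3 snap.py s8
```

```text
t 15.40 tcp jig x -0.0271 y -0.0514 z 0.0171 | tool y rel jig 0.001 rad | tilt 0.0067 | F [-0.2 -5.7  0.7] open -0.0000
```

View pics/s8.png

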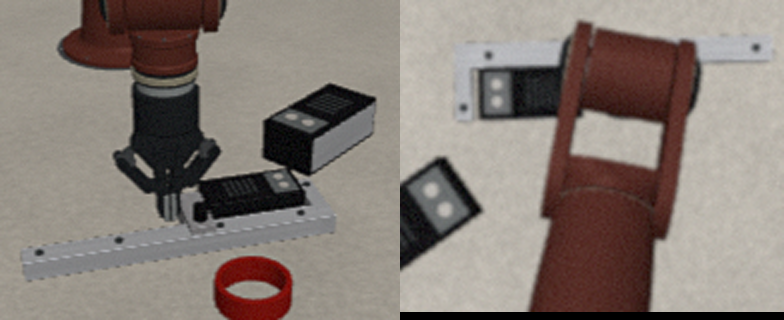

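The module's far end is at crop col 479 and the stop face at 472, so about 8 mm is left. I continue gently.

Emit:
play_rows(motion=[[[1,0,0.2,0,0,0,0],[1,0,0.4,0,0,0,0],[1,0,0.6,0,0,0,0],[1,0,0.6,0,0,0,0]]])

```text
t: 16.0
tool_pos: [0.6042, -0.0227, 0.0171]
tool_rot: [-0.07, 3.135, -0.01]
contact_force: [0.7, -6.2, -0.7]
opening: 0.0
```

Emit:
play_rows(motion=[[[1,0,0.1,0,0,0,0],[1,0,0.2,0,0,0,0],[1,0,0.2,0,0,0,0]]])

```text
t: 16.38
tool_pos: [0.6042, -0.022, 0.0171]
tool_rot: [-0.07, 3.135, -0.014]
contact_force: [0.9, -6.4, -0.7]
opening: 0.0002
```

```bash
python3 snap.py s9
```

```text
t 16.38 tcp jig x -0.0270 y -0.0459 z 0.0171 | tool y rel jig 0.001 rad | tilt 0.0105 | F [ 0.6 -6.4 -0.7] open 0.0002
```

View pics/s9.png

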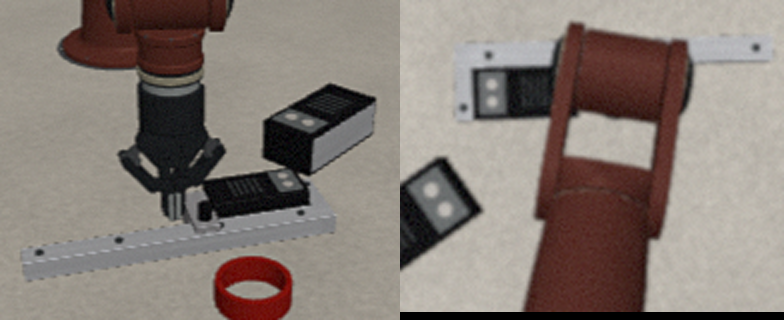

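Emit:
play_rows(motion=[[[1,0,0.15,0,0,0,0],[1,0,0.3,0,0,0,0],[1,0,0.3,0,0,0,0]]])

```text
t: 16.85
tool_pos: [0.6042, -0.0203, 0.0172]
tool_rot: [-0.07, 3.135, -0.018]
contact_force: [0.5, -7.3, -0.3]
opening: 0.0
```

Emit:
play_rows(motion=[[[1,0,0.15,0,0,0,0],[1,0,0.3,0,0,0,0],[1,0,0.3,0,0,0,0]]])

```text
t: 17.23
tool_pos: [0.6041, -0.0194, 0.0173]
tool_rot: [-0.07, 3.135, -0.024]
contact_force: [0.1, -10.1, -0.0]
opening: 0.0001
```

```bash
python3 snap.py s10
```

```text
t 17.23 tcp jig x -0.0270 y -0.0433 z 0.0173 | tool y rel jig 0.001 rad | tilt 0.0164 | F [ -0.3 -10.1  -0. ] open 0.0001
```

View pics/s10.png

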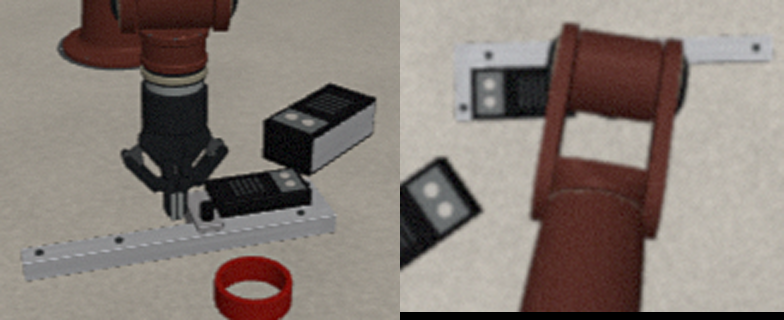

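```bash
python3 - <<'E'
from plan import *
to(-.0285,-.040,.016)
E
```

```text
t 17.32 tcp jig x -0.0270 y -0.0433 z 0.0172 | tool y rel jig 0.001 rad | tilt 0.0163 | F [ 1.1 -9.7 -0.7] open -0.0004
target (-0.0285, -0.04, 0.016) shift cm [0.15 0.33 0.12] turn deg [-0.88  0.31  0.07]
```

Emit:
play_rows(motion=[[[1,0.1,0.1,0.1,-0.8,0.3,0],[1,0.1,0.3,0.1,-0.8,0.3,0],[1,0.1,0.5,0.1,-0.8,0.3,0],[1,0.1,0.6,0.1,-0.8,0.3,0],[1,0.1,0.6,0.1,-0.8,0.3,0]]])

```text
t: 17.95
tool_pos: [0.604, -0.0191, 0.0171]
tool_rot: [-0.072, 3.138, -0.019]
contact_force: [1.2, -21.2, 0.3]
opening: -0.0001
```

```bash
python3 - <<'E'
from plan import *
to(-.0285,-.040,.016)
E
```

```text
t 17.95 tcp jig x -0.0271 y -0.0430 z 0.0171 | tool y rel jig 0.002 rad | tilt 0.0125 | F [  0.2 -21.2   0.3] open -0.0001
target (-0.0285, -0.04, 0.016) shift cm [0.13 0.3  0.1 ] turn deg [-0.71  0.12  0.12]
```

That is hard contact with the stop: 21 N and only 0.3 mm of motion. I back off along -y, lift clear and inspect.

Emit:
play_rows(motion=[[[1,0,-0.5,0,0,0,0],[1,0,-2,0,-0.7,0,0],[1,0,-4,0,-0.7,0,0],[1,0,-5,-2,-0.7,0,0],[1,0,-5,-6,-0.7,0,0],[1,0,-5,-10,-0.7,0,0],[1,-1,-9,-14,-0.7,0,0],[1,-1,-14,-14,-0.7,0,0],[1,-1,-19,-14,-0.7,0,0],[1,-1,-22,-14,-0.7,0,0],[1,-1,-22,-14,-0.7,0,0]]])

```text
t: 19.32
tool_pos: [0.6237, -0.239, 0.1614]
tool_rot: [-0.067, 3.137, -0.001]
contact_force: [-0.1, -0.4, -0.7]
opening: 0.0
```

```bash
cat > chk.py <<'E'
from meas import *
J=np.load("jig.npz"); n,d,o=J["n"],J["d"],J["o"]
im=ctrl.get_image("top")
g=cv2.GaussianBlur(im["color"].astype(np.float32).max(2),(0,0),.7)
def cross(p0,p1,z,th,N=200):
    # walk in jig frame from p0 to p1 at height z; return position of first crossing dark->bright
    t=np.linspace(0,1,N); P=np.array([np.r_[o+n*a+d*b,z] for a,b in np.outer(1-t,p0)+np.outer(t,p1)])
    uv=np.array([pix(im,p) for p in P],np.float32)
    v=cv2.remap(g,uv[:,0].copy()[None],uv[:,1].copy()[None],cv2.INTER_LINEAR)[0]
    i=np.where(v>th)[0]; return (1-t[i[0]])*np.array(p0)+t[i[0]]*np.array(p1) if len(i) else None
ys=[.02,.03,.04,.05,.06,.07]
print("front x", [round(float(cross((-.045,y),(-.08,y),.045,70)[0])*1e3,1) for y in ys])
print("rail side x", [round(float(cross((-.010,y),(.02,y),.045,70)[0])*1e3,1) for y in ys])
xs=[-.054,-.04,-.02,-.008]
print("far end y", [round(float(cross((x,.1165),(x,.14),.045,70)[1])*1e3,1) for x in xs])
print("near end y", [round(float(cross((x,.01),(x,-.03),.045,70)[1])*1e3,1) for x in xs])
E
python3 chk.py; python3 snap.py s11; python3 - <<'E'
from meas import *
J=np.load("jig.npz")
im=ctrl.get_image("top"); c,y,s=module(im); print((c-J["o"])@J["n"],(c-J["o"])@J["d"],y-.0435,s)
c=im["color"][175:235,265:365,::-1]
cv2.imwrite("pics/z11.png",cv2.resize(np.clip(c*1.5,0,255).astype(np.uint8),None,fx=8,fy=8,interpolation=cv2.INTER_CUBIC))
E
```

```text
front x [-58.9, -58.4, -58.4, -58.7, -58.7, -59.1]
rail side x [-0.2, 0.1, 0.1, 0.4, 0.1, 0.4]
far end y [120.4, 120.8, 120.2, 120.0]
near end y [2.4, 2.8, 1.8, 1.4]
t 19.38 tcp jig x -0.0170 y -0.2621 z 0.1610 | tool y rel jig 0.000 rad | tilt 0.0032 | F [-0.6  0.2 -0.5] open 0.0002
-0.029266445171439188 0.05459380557666639 -0.0069553107 (58.67805480957031, 104.2640380859375)
```

View pics/s11.png

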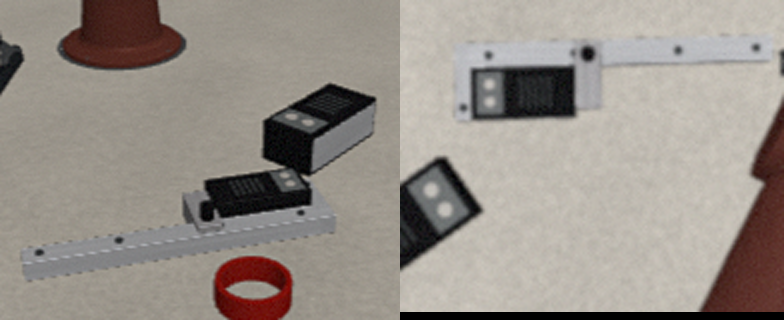

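View pics/z11.png

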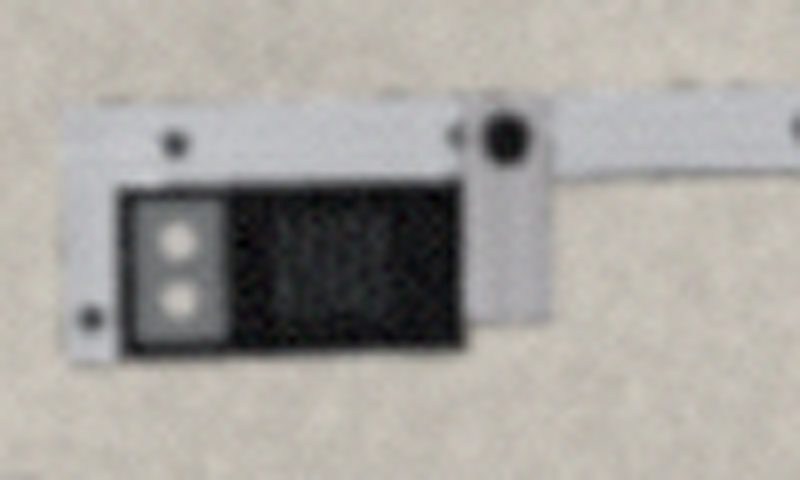

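```bash
python3 - <<'E'
from meas import *
J=np.load("jig.npz"); n,d,o=J["n"],J["d"],J["o"]
im=ctrl.get_image("top")
g=cv2.resize(im["color"][184:200,318:338].max(2).astype(np.float32),None,fx=8,fy=8,interpolation=cv2.INTER_CUBIC)
k,l,s,c=cv2.connectedComponentsWithStats((g<55).astype(np.uint8)); print(s[1:,4],c[1:])
i=1+np.argmax(s[1:,4]); u,v=318+(c[i][0]-3.5)/8,184+(c[i][1]-3.5)/8
w=onz(im,u,v,.056)[:2]-o; print("knob",w@n,w@d,"q",w@d+.185)
sc=ctrl.get_image("scene")
for nm,a,f in (("top",im,"top0"),("scene",sc,"scene0")):
    ref=cv2.imread(f"pics/{f}.png")[:,:,::-1].astype(int); D=np.abs(a["color"].astype(int)-ref).max(2)
    for b,(x,y,w_,h) in {"top":{"mug":(158,240,45,36),"tape":(300,132,40,38),"jar":(452,248,36,30)},"scene":{"mug":(420,142,48,44),"tape":(318,236,48,38),"jar":(134,178,36,40)}}[nm].items():
        print(nm,b,"mean diff",D[y:y+h,x:x+w_].mean().round(2),"max",D[y:y+h,x:x+w_].max())
E
```

```text
[1609  635] [[ 81.97078931  66.88004972]
 [ 18.25826772 118.84724409]]
knob 0.01233087991537751 -0.013545029037060254 q 0.17145497096293974
top mug mean diff 11.86 max 19
top tape mean diff 11.44 max 17
top jar mean diff 21.44 max 102
scene mug mean diff 8.13 max 16
scene tape mean diff 7.98 max 22
scene jar mean diff 7.97 max 15
```

```bash
python3 -c "
from station import ctrl
print(ctrl.finish_job())"
```

```text
the job is handed in; nothing more can be done
None
```

I pushed the small module sideways with the part-open fingers until it stopped on the long rail (11 N). Then I pushed the keeper with the shut fingers, which carried the module along the rail to the end stop (21 N, no further motion). The job was handed in at about 19.5 s.

**Module and keeper:**

| Quantity | Measured | Allowed |
|---|---|---|
| Module x in the jig | about -29.3 mm | -33 to -27 mm |
| Module y in the jig | about 61.2 mm | 57 to 63 mm |
| Module out of square | about 0.01 rad or less | below 0.035 rad |
| Keeper joint | about 0.1715 m | 0.166 to 0.174 m |

Module y and the keeper value both read 1.2–1.5 mm high. That fits a small error in my estimate of the jig's origin, because the module was firmly against the stop.

**Checks that disagreed:**
- The rectangle fit on the final top view gave a module length of 104 mm and y of 54.6 mm. I took that as the fit losing part of the outline and used the edge crossings above instead.
- The comparison with the starting pictures showed a larger change around the jar in the top view. I put this down to the arm being in that part of the picture, but did not confirm it. The jar looked unchanged in the scene view, and the mug and tape in both views.

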